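Read the round celadon tile with the contact wand

TASK

Take the glaze reader wand from its rest and read the round tile: set the wand square to the middle of the tile's face, press the sprung nose about half way in, gently, and hold it there steady for a full second. Then lay the wand gently back on its rest the way it lay, and let go. Do not touch the other three tiles and leave the bowl, beaker and pick where they are.

Things in the scene. Friction and masses are not known exactly. Their poses are not given: they have to be found in the camera images.
- wand: White plastic reader wand: square-sided handle 140 x 26 x 28 mm (long, wide, high), black sprung nose at one end, 180 mm over all, about 185 g. Origin on the wand's axis at mid-handle, near the balance point: the place to grip. x runs along the axis to the nose, z up as it lies. Handle from x = -70 to 70 mm; nose tip at x = 110 mm when out.
- nose (a joint): How far the wand's sprung nose is pushed in, in m: 0 = fully out, 0.010 = stopped. It takes about 1.4 N to start, 4.9 N at half way, 8.4 N at the stop, acting along the wand's axis.
- nose_tip (a point): The rounded tip of the sprung nose; it moves with the nose.
- rest: Fixed dark wooden wand rest: base 150 x 75 x 10 mm, two upright forks 12 mm thick at x = -56 and 56 mm, 60 mm wide, notch floor 52 mm and fork tips 75 mm above the ledge; notch 33 mm wide at its floor, flaring upward. Origin under the base on the ledge; x level towards the end where the nose lies, z up.
- rest_seat (a point): The point of the rest, 66 mm above the ledge, where the wand's origin lies when the wand is home.
- rack: Wooden rack base on the ledge, 130 x 390 x 18 mm, carrying four tile seats in a row along its y at about 90 mm pitch. Fixed. Origin centre of the underside; its x is the side the tiles face (away from the robot), z up.
- seat_round: Leaning board behind the round tile (76 mm across, 19 mm thick). Origin on the board's front exactly behind the tile's centre; z = outward normal of board and tile, 30 deg above level; x down the slope. The tile's face is 8 to 20 mm in front of the origin along z, depth unknown (packed out). A lip at x = 38 to 48 mm stands 27 mm proud of the board. A 16 mm clay dot marks the face's middle.
- stand_round: The fixed foot that carries the round tile and its seat; origin centre of its underside, on the rack base.
- stand_square: Foot that carries the square tile (72 x 72 mm) and its seat, likewise leaning; origin centre of its underside on the rack base, x the side the tile faces.
- stand_tall: Foot that carries the tall tile (56 wide x 112 mm, the highest, top about 170 mm above the ledge) and its seat; same frame.
- stand_hex: Foot that carries the six-sided tile (72 mm across flats) and its seat; same frame.
- bowl: Silicone pinch bowl, 90 mm across, 40 mm high; bystander. Origin centre of underside.
- beaker: Glass beaker, 68 mm across, 90 mm high; bystander. Origin centre of underside. A fixed 300 mm high desk fan stands behind it, far to the robot's left, outside the work.
- pick: Steel double-ended pick lying on the ledge, 160 mm long, 8 mm thick; bystander. Origin centre of underside.
There are look-alikes about, which are no part of the job. Several things have the shape of the wand; the one meant has the colours described above. What is shaped like the rest but pink is not meant.

How it is judged:
On the way, in this order (a step that is already met when the one before it is completed fails the run):
1. the wand is lifted more than 40 mm clear of its rest (z of wand in the frame of rest_seat above 0.04 m), for 0.2 s.
2. the wand's nose is pressed 2 to 8 mm in against the round tile, its tip within 11 mm of the middle of the face, the wand square to the face within 10 degrees and still, for 1 s (contact force between wand and stand_round above 0.8 N and value of joint nose between 0.002 and 0.008 m and x of nose_tip in the frame of seat_round between -0.011 and 0.011 m and y of nose_tip in the frame of seat_round between -0.011 and 0.011 m and angle between the x axis of wand and the z axis of seat_round, either way round below 0.175 rad and linear speed of wand below 0.02 m/s and angular speed of wand below 0.2 rad/s), for 1 s.
At the end, for the whole second after the job is handed in: The wand lies at rest in both forks of its rest, top side up and nose to the same end as before, within 12 mm and 7 degrees of its home place, released; bowl, beaker and pick are within 15 mm of where they began (distance between wand and rest_seat below 0.012 m and angle between the x axis of wand and the x axis of rest, either way round below 0.12 rad and x of nose_tip in the frame of rest_seat above 0.09 m and angle between wand's own z axis and vertical below 0.2 rad and linear speed of wand below 0.02 m/s and distance of each of bowl, beaker, pick from where it was at the start of the episode below 0.015 m); the robot touches nothing.
It fails at once if the round tile or its seat is pushed with more than 16 N (contact force between anything else and stand_round above 16 N).
It fails at once if another tile or its stand is touched with more than 1 N (contact force between anything else and stand_square above 1 N or contact force between anything else and stand_tall above 1 N or contact force between anything else and stand_hex above 1 N).
It fails at once if the wand is dropped or rammed on its rest (more than 40 N) (contact force between wand and rest above 40 N).
It fails at once if a bystander is moved more than 15 mm (distance of any of bowl, beaker, pick from where it was at the start of the episode above 0.015 m).
It also fails if it takes over 56 s, if anything falls off the work surface, if the arm or the gripper's body presses on something with over 40 N, if the wrist force passes 120 N, or if a joint passes its speed limit or range.

ROBOT

A 6-joint arm with a two-finger parallel gripper is mounted at the origin on the work surface. World frame = base frame: x ahead of the robot, y to its left, z up, the work surface at z = 0. Lengths are in m, angles in rad, forces in N, time in s.
With the tool pointing down it reaches from about 0.275 to 0.775 m from the base axis. Payload 14.6 kg.
Tool frame: the origin (TCP) lies on the centre line of the jaws, within the pads' length; the fingertips stand 8 mm ahead of it and the grasp point (between the pads) lies 11 mm behind it (tips_ahead is the z of the fingertips in the tool frame, in m); z points along the fingers, y is the line along which they close (so a half turn about z gives the same grasp; the last joint's range is limited). The gripper opens to 85 mm and grips with 20 to 120 N. Pads are 22 mm wide; open, the fingers measure 114 mm over their backs; the gripper's body (76 mm by 85 mm) begins 54 mm behind the grasp point. The pads swing forward as they close: fully open they stand 13 mm farther back than shut.
Start: joints at [-1.418, 0.263, -0.048, 1.259, 0, 1.415], TCP at [0.159, -0.5, 0.239] pointing down, gripper open.
Joint ranges: [-2.65, 2.65], [-0.89, 1.7], [-1.18, 1.37], [-2.13, 2.11], [-1.35, 1.29], [-3.14, 3.14]. Speed limits (rad/s): [1.89, 1.89, 2.57, 2.79, 3.14, 3.14].

INTERFACE

Orientations are given as a rotation vector (axis times angle).
In Python, from rig import state, grab_frame, camera_params, sign_off, search_frame, place_of, tips_ahead gives the robot as it stands.
- The arm moves only by the shell command python3 -m creep 'ROWS' [OPENING] [FORCE]. ROWS is JSON, a list of rows, each an object with "travel": the shift along the tool's x, y, z each as a share of 6 cm, from -1 to 1, a list of three; "rot": the turn, a rotation vector about the tool's x, y, z each as a share of 10 degrees, from -1 to 1, a list of three. A call has 1 to 12 rows; each row shifts and turns the commanded pose from where the row before left it, along the tool's axes as they then stand; what a row does not reach is not made up. A row lasts 1/8 s, in which the tool goes at most 62.5 mm and 10.7 degrees, less where a joint would pass 70% of its speed; a pose out of reach is approached as far as the arm can. A call with a number of a shift or a turn outside -1 to 1 is refused whole. A call with a gripper value outside its range is refused whole. OPENING is the opening, from 0 (shut) to 1 (fully open), set as the call begins (- or left out, the last holds). The fingers move at their own pace and stop on an object; FORCE is the grip in N (left out, the last holds). Time passes only in rows, so rows that do not move let the fingers close. It gives the time, the measured TCP pose, the force, the opening and the grip force at its end, in the units of the state.
- state(): the state, without advancing time (a new reading comes with each control period).
- grab_frame(name): name is "scene" or "top" or "wrist"; returns (picture, depth): 480x640x3 uint8, red, green, blue; 480x640 float32, m along the optical axis (not along the pixel's ray), 0 where there is no reading.
- camera_params(name): a dict with "fx", "fy", "cx", "cy" (pixels), "R" (3x3) and "t" (3): a world point X has camera coordinates R X + t; the wrist camera has in their place "T_tool_cam" (4x4, takes a point from camera to tool coordinates, whose origin is the TCP and whose axes are the flange's). Camera axes: x right, y down, z forward; pixel columns grow to the right and rows downward; lengths in m; the calibration is good to about 2 mm. A picture is of the moment at which its call begins: read the wrist's pose just before it. camera_params takes no time and is no camera call.
- sign_off(): hands the job in; it is judged then, once.
Trained networks look in the newest picture that a camera, given by its name, has taken for a name from the list of things; names that differ only in an ending like _2 or _b are one class to them, and where a whole thing is asked for, a point or a joint stands for the part that bears it (a point fixed in the world has none). Each returns a list of dicts, best first, with "score" (0 to 1); they miss things now and then, are a little off and sometimes report something else, mostly with a low value. They report only what shows in the picture. A call takes as long as a camera call. They do not tell look-alikes from the thing itself.
- search_frame(query, camera): "xy" ([column, row] in pixels, amid what is visible of it).
- place_of(query, camera): "xy" ([column, row] in pixels: a listed point, or the origin of a listed thing).
The state is a dict: "time_s": time; "qpos": joint angles; "joint_velocities": joint speeds; "tau": joint torques, N m; "tcp_pos": TCP position; "eef_rot": TCP orientation; "contact_force": force on the tool from outside, world axes, zero at the start; "torque": the same for the moment, N m; "finger_gap": finger opening in m; "grip_force": force on a finger pad.
Only numpy, scipy, OpenCV 4.12 (cv2) and the standard library are available. Lean on these libraries where they do the work, as an engineer would, in place of code of your own. Each camera call takes 0.05 s, during which the arm holds its last target. There are 200 camera calls.

## Working session

There is one attempt and no reset: what is moved stays moved. The work goes in short steps, Python scripts to look and compute and a shell command to move; the robot and the scene stay as the last step left them, time stands still between calls to the robot, and variables do not carry over. Pictures are saved under pics/ and viewed, at most 10 in all, crops included, and the job is handed in when it is done.

```bash
ls; mkdir -p pics
cat > h.py <<'E'
import numpy as np,cv2
from rig import *
from scipy.spatial.transform import Rotation as Ro
def deproj(cam,xy,d,p=None):
    c=camera_params(cam); u,v=xy
    P=np.array([(u-c['cx'])/c['fx']*d,(v-c['cy'])/c['fy']*d,d])
    if 'R' in c: return np.array(c['R']).T@(P-np.array(c['t']))
    T=np.array(c['T_tool_cam']); Q=T[:3,:3]@P+T[:3,3]
    s=p or state()
    return Ro.from_rotvec(s['eef_rot']).as_matrix()@Q+np.array(s['tcp_pos'])
def med(D,xy,r=2):
    u,v=map(int,np.round(xy)); w=D[max(v-r,0):v+r+1,max(u-r,0):u+r+1]; w=w[w>0]
    return float(np.median(w)) if w.size else 0
E
python3 - <<'E'
from h import *
for cam in ["scene","top"]:
    I,D=grab_frame(cam); cv2.imwrite(f"pics/{cam}0.png",I[:,:,::-1]); np.save(f"{cam}0.npy",D)
    for q in ["wand","nose_tip","rest","rest_seat","seat_round","stand_round","bowl","beaker","pick","stand_square","stand_tall","stand_hex","rack"]:
        for r in place_of(q,cam)[:4]:
            d=med(D,r['xy']); print(cam,q,np.round(r['xy']),round(r['score'],2),np.round(deproj(cam,r['xy'],d),3) if d else None)
print(state(),tips_ahead)
E
```

```text
pics
scene wand [327. 149.] 0.96 [0.319 0.201 0.017]
scene wand [406. 224.] 0.66 [0.589 0.219 0.079]
scene nose_tip [380. 147.] 0.67 [0.355 0.313 0.001]
scene nose_tip [380. 184.] 0.58 [0.487 0.226 0.075]
scene rest [401. 246.] 0.89 [0.592 0.216 0.01 ]
scene rest_seat [487. 314.] 0.98 [0.781 0.279 0.009]
scene rest_seat [408. 226.] 0.61 [0.595 0.219 0.08 ]
scene seat_round [172. 264.] 0.57 [ 0.501 -0.181  0.118]
scene stand_round [185. 283.] 0.67 [ 0.522 -0.175  0.083]
scene bowl [500. 231.] 0.91 [0.649 0.409 0.004]
scene beaker [444. 170.] 0.83 [0.491 0.379 0.035]
scene stand_square [233. 271.] 0.67 [ 0.537 -0.094  0.079]
scene stand_tall [284. 260.] 0.91 [ 0.554 -0.007  0.076]
scene stand_hex [132. 295.] 0.81 [ 0.502 -0.26   0.077]
scene rack [213. 282.] 0.57 [ 0.506 -0.13   0.017]
scene rack [383. 184.] 0.15 [0.49  0.229 0.077]
top wand [481. 279.] 0.74 [ 0.471 -0.233  0.115]
top wand [249. 222.] 0.67 [0.584 0.221 0.079]
top wand [246. 221.] 0.66 [0.587 0.227 0.08 ]
top wand [254. 356.] 0.63 [0.311 0.214 0.027]
top nose_tip [246. 274.] 0.72 [0.48  0.226 0.072]
top nose_tip [214. 3
[... 824 characters left out ...]
0.406 0.003]
{'time_s': 1.4, 'qpos': array([-1.41830192e+00,  2.63102514e-01, -4.82678984e-02,  1.25942217e+00,
        1.41996588e-05,  1.41551835e+00]), 'joint_velocities': array([-0.00093251, -0.00125457,  0.0013062 ,  0.00113921, -0.00144427,
        0.00046131]), 'tau': array([-5.96661979e-03, -6.37430477e+01,  3.84783804e+01,  9.26963949e-04,
       -3.14386225e-04, -5.31022820e-06]), 'tcp_pos': array([ 0.15905303, -0.50033761,  0.23928877]), 'eef_rot': array([3.10446432e+00, 4.81541320e-01, 2.22965329e-05]), 'contact_force': array([0.4242425 , 0.35461338, 0.0618306 ]), 'torque': array([ 0.01379037,  0.00905994, -0.01376394]), 'grip_force': 0.0, 'finger_gap': 0.08558136306210966} 0.008
```

View pics/scene0.png

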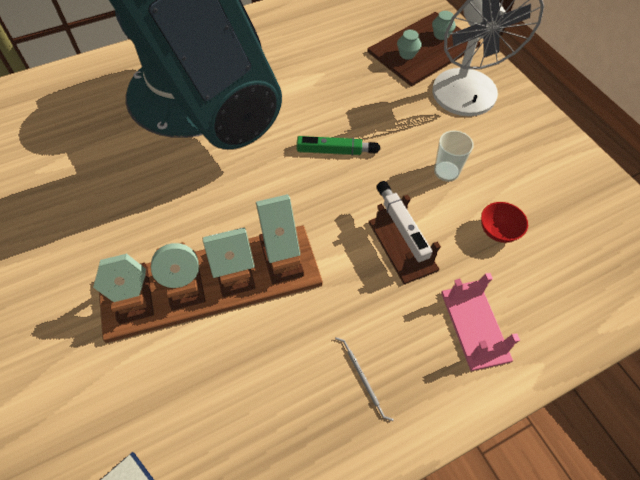

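View pics/top0.png

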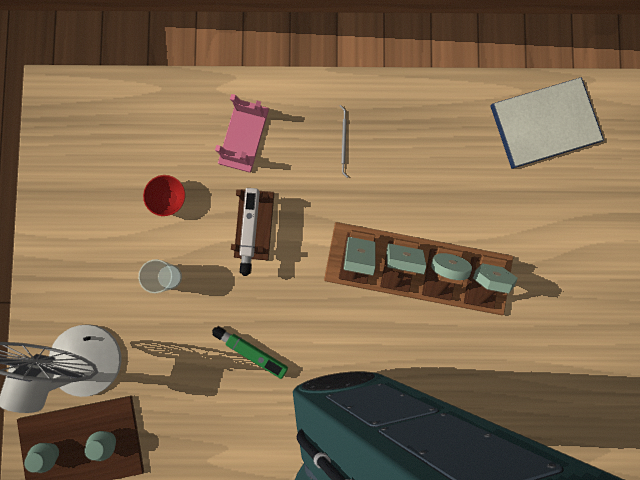

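The wand could be any of three things: the white one on the dark rest at scene (406,224) / top (249,222), the green one at scene (338,146) / top (250,353), or the pink rest at scene (478,325), which is only a look-alike rest. I choose the white wand on the dark rest. The round tile is at scene (175,268), second from the far-right (-y) end of the rack.

```bash
cat > m.py <<'E'
from h import *
def cloud(cam,D):
    c=camera_params(cam); v,u=np.mgrid[:480,:640]
    P=np.stack([(u-c['cx'])/c['fx']*D,(v-c['cy'])/c['fy']*D,D],-1)
    return (P-np.array(c['t']))@np.array(c['R'])
for cam,box in [("top",(225,180,275,285)),("scene",(370,175,440,270))]:
    I=cv2.imread(f"pics/{cam}0.png"); D=np.load(f"{cam}0.npy"); W=cloud(cam,D)
    m=np.zeros((480,640),bool); m[box[1]:box[3],box[0]:box[2]]=True
    hi=m&(D>0)&(W[...,2]>0.05); wh=hi&(I.min(-1)>120)
    for n,k in [("white top",wh&(W[...,2]>0.074)),("black nose",hi&(I.max(-1)<60))]:
        p=W[k]; print(cam,n,len(p),p.mean(0).round(4),p.min(0).round(3),p.max(0).round(3))
        if len(p)>60:
            d=cv2.fitLine(p[:,:3].astype(np.float32),cv2.DIST_HUBER,0,.01,.01).ravel()[:3]; print(d.round(3),np.median(p[:,2]))
I=cv2.imread("pics/scene0.png"); D=np.load("scene0.npy"); W=cloud("scene",D)
cr=np.hstack([cv2.resize(I[235:300,140:205],(400,400)),cv2.resize(I[175:275,370:470],(400,400))]); cv2.imwrite("pics/crop1.png",cr)
m=np.zeros((480,640),np.uint8); cv2.circle(m,(174,267),15,1,-1); k=(m>0)&(D>0)
p=W[k]
for _ in range(4):
    c=p.mean(0); n=np.linalg.svd(p-c)[2][2]; n*=np.sign(n[2]); r=(p-c)@n; p=p[abs(r)<.004]
print("plane",c,n,len(p),np.std(r),"elev",np.degrees(np.arcsin(n[2])),"yaw",np.degrees(np.arctan2(n[1],n[0])))
# whole face inliers: connected
g=(abs((W-c)@n)<.004)&(D>0)&(np.linalg.norm(W-c,axis=-1)<.06)
lab=cv2.connectedComponents(g.astype(np.uint8))[1]; f=lab==lab[267,174]
q=W[f]; ex=np.cross(n,[0,0,1]);ex/=np.linalg.norm(ex); ey=np.cross(n,ex)
a=(q-c)@ex;b=(q-c)@ey; print("ext",a.min(),a.max(),b.min(),b.max(),len(q))
(cu,rad)=cv2.minEnclosingCircle(np.stack([a,b],1).astype(np.float32)); print(cu,rad,"centre",c+ex*cu[0]+ey*cu[1])
hsv=cv2.cvtColor(I,cv2.COLOR_BGR2HSV)
red=f&(I[...,2].astype(int)>I[...,1].astype(int)+5); print("dot",red.sum(),np.argwhere(red).mean(0)[::-1],W[red].mean(0))
E
python3 m.py
```

```text
top white top 586 [0.574  0.2252 0.0789] [0.504 0.208 0.074] [0.655 0.24  0.084]
[ 0.998 -0.065  0.004] 0.07890530677648991
top black nose 367 [0.5708 0.2244 0.0726] [0.478 0.187 0.05 ] [0.652 0.256 0.084]
[ 0.995 -0.095  0.022] 0.07518709833287888
scene white top 609 [0.5782 0.2233 0.0787] [0.506 0.206 0.074] [0.656 0.239 0.083]
[ 0.997 -0.078 -0.001] 0.07866946117518839
scene black nose 439 [0.5819 0.2204 0.0704] [0.483 0.184 0.05 ] [0.654 0.257 0.084]
[ 0.999 -0.005  0.032] 0.0729793631337872
plane [ 0.50411111 -0.18031041  0.11249832] [ 0.85592395 -0.15354925  0.49377811] 700 0.001371839309425536 elev 29.589209604606282 yaw -10.17044428629764
ext -0.037713952995675454 0.03730239096155781 -0.03699132139228397 0.04616572605827933 1610
(-0.003431463846936822, 0.007143137976527214) 0.044479500502347946 centre [ 0.50818873 -0.17755567  0.10628673]
dot 158 [176.79113924 278.68987342] [ 0.51520366 -0.18380651  0.0929842 ]
```

View pics/crop1.png

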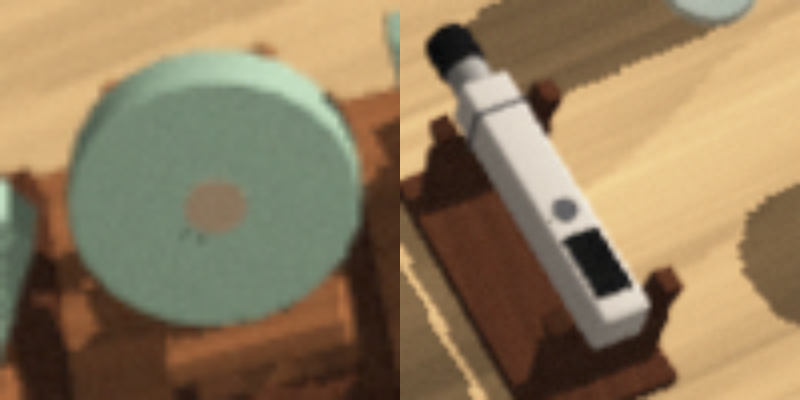

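The left crop shows the round tile with its clay dot at crop (216,207), which is scene (175.1,268.6). The right crop shows the white wand with its black nose on the dark rest, the nose pointing towards the robot. That matches the description. I'll turn and travel to above it.

```bash
python3 -m creep '[{"travel":[0,0,0],"rot":[0,0,-1]},{"travel":[0,0,0],"rot":[0,0,-1]},{"travel":[0,0,0],"rot":[0,0,-1]},{"travel":[0,0,0],"rot":[0,0,-1]},{"travel":[0,0,0],"rot":[0,0,-1]},{"travel":[0,0,0],"rot":[0,0,-1]},{"travel":[0,0,0],"rot":[0,0,-1]},{"travel":[0,0,0],"rot":[0,0,-1]},{"travel":[0.735,0.578,0],"rot":[0,0,0]},{"travel":[0.735,0.578,0],"rot":[0,0,0]},{"travel":[0.735,0.578,0],"rot":[0,0,0]},{"travel":[0.735,0.578,0],"rot":[0,0,0]}]' 1 40
python3 -m creep '[{"travel":[0.735,0.578,0],"rot":[0,0,0]},{"travel":[0.735,0.578,0],"rot":[0,0,0]},{"travel":[0.735,0.578,0],"rot":[0,0,0]},{"travel":[0.735,0.578,0],"rot":[0,0,0]},{"travel":[0.735,0.578,0],"rot":[0,0,0]},{"travel":[0.735,0.578,0],"rot":[0,0,0]},{"travel":[0.735,0.578,0],"rot":[0,0,0]},{"travel":[0.735,0.578,0],"rot":[0,0,0]},{"travel":[0.735,0.578,0],"rot":[0,0,0]},{"travel":[0.735,0.578,0],"rot":[0,0,0]},{"travel":[0.735,0.578,0],"rot":[0,0,0]}]'
python3 -m creep '[{"travel":[0,0,0],"rot":[0,0,-1]},{"travel":[0,0,0],"rot":[0,0,-1]},{"travel":[0,0,0],"rot":[0,0,-1]},{"travel":[0,0,0],"rot":[0,0,-1]},{"travel":[0,0,0],"rot":[0,0,-1]},{"travel":[0,0,0],"rot":[0,0,-1]},{"travel":[0,0,0],"rot":[0,0,-1]},{"travel":[0,0,0],"rot":[0,0,-0.83]},{"travel":[0,0,0],"rot":[0,0,0]}]'
cat >> h.py <<'E'
def go(p,R,n=1):
    "delta in current tool axes: travel (units of 6cm) and rotvec (units 10deg), per row over n"
    s=state(); R0=Ro.from_rotvec(s['eef_rot']); d=R0.inv().apply(np.array(p)-s['tcp_pos'])/.06
    r=np.degrees((R0.inv()*R).as_rotvec())/10
    print("travel",(d/n).round(3),"rot",(r/n).round(3),"rows",n,"max",abs(d).max().round(2),abs(r).max().round(2))
def Rxz(x,z):
    z=np.array(z,float);z/=np.linalg.norm(z);x=np.array(x,float);x-=z*(x@z);x/=np.linalg.norm(x)
    return Ro.from_matrix(np.stack([x,np.cross(z,x),z],1))
E
python3 - <<'E'
from h import *
s=state();I,D=grab_frame("wrist");cv2.imwrite("pics/w1.png",I[:,:,::-1]);np.save("w1.npy",D)
for q in ["wand","nose_tip","rest_seat","rest"]:
    for r in place_of(q,"wrist")[:2]:
        d=med(D,r['xy']);print(q,np.round(r['xy']),round(r['score'],2),deproj("wrist",r['xy'],d,s).round(4) if d else None)
c=camera_params("wrist");v,u=np.mgrid[:480,:640]
P=np.stack([(u-c['cx'])/c['fx']*D,(v-c['cy'])/c['fy']*D,D],-1);T=np.array(c['T_tool_cam'])
W=(P@T[:3,:3].T+T[:3,3])@Ro.from_rotvec(s['eef_rot']).as_matrix().T+s['tcp_pos']
k=(D>0)&(W[...,2]>.072)&(W[...,2]<.09)&(I.min(-1)>110)&(np.linalg.norm(W[...,:2]-[.587,.2245],axis=-1)<.1)
p=W[k]; print(len(p),p.min(0),p.max(0),np.median(p[:,2]))
a=np.degrees(np.arctan2(*cv2.fitLine(p[:,:2].astype(np.float32),cv2.DIST_HUBER,0,.01,.01).ravel()[[1,0]]));print("yaw",a)
k2=k&(W[...,2]>.076); r=cv2.minAreaRect(W[k2][:,:2].astype(np.float32)*1000);print(r)
go([.587,.2245,.055],Rxz([-.9972,.0745,0],[0,0,-1]),5)
print(s['time_s'],s['qpos'],s['tcp_pos'],T.round(3))
E
```

```text
time_s: 2.9
tcp_pos: [0.2737, -0.3055, 0.2394]
eef_rot: [2.069, 2.364, -0.0]
contact_force: [0.3, -0.5, 0.2]
finger_gap: 0.0853
grip_force: 0.0
time_s: 4.28
tcp_pos: [0.5874, 0.2263, 0.2393]
eef_rot: [2.068, 2.365, 0.0]
contact_force: [0.5, -1.3, -0.1]
finger_gap: 0.0853
grip_force: 0.0
time_s: 5.4
tcp_pos: [0.5867, 0.2244, 0.2392]
eef_rot: [-0.113, -3.139, 0.0]
contact_force: [-0.0, -0.9, -0.1]
finger_gap: 0.0854
grip_force: 0.0
wand [322. 212.] 0.66 [0.5826 0.2249 0.0793]
nose_tip [320.  56.] 0.71 [ 4.695e-01  2.319e-01 -2.000e-04]
rest_seat [368. 426.] 0.62 [0.8385 0.2569 0.0099]
rest_seat [518. 243.] 0.33 [0.6445 0.4054 0.0048]
rest [358. 375.] 0.76 [0.7744 0.2484 0.0096]
5325 [0.5035451  0.20760283 0.07207948] [0.65584281 0.25192229 0.08233464] 0.07903959736625074
yaw -4.0444956
((579.609375, 224.990478515625), (25.134845733642578, 152.6519012451172), 85.83425903320312)
travel [-0.001  0.     0.614] rot [-0.    -0.     0.002] rows 5 max 3.07 0.01
5.4 [2.35690500e-01 4.46118773e-01 2.34197082e-01 1.35904067e+00
 9.50302326e-06 3.07563812e-01] [0.58673888 0.22441908 0.23919118] [[-0.    -0.954 -0.298  0.076]
 [ 1.    -0.001  0.001 -0.   ]
 [-0.001 -0.298  0.954 -0.134]
 [ 0.     0.     0.     1.   ]]
```

View pics/w1.png

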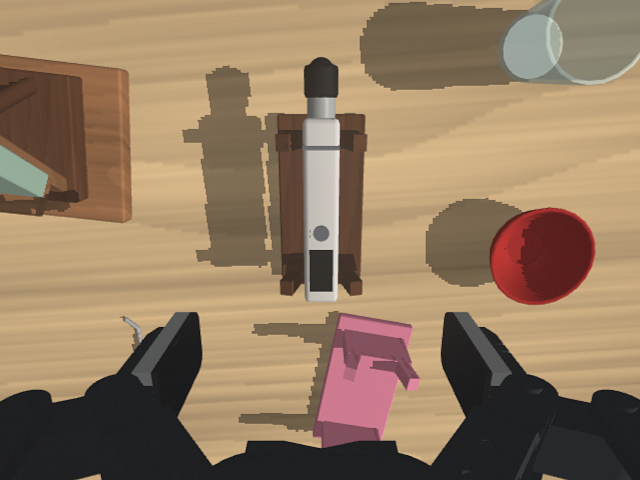

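The wrist view shows the wand at (322,212) with its nose up at (320,75), centred and aligned between the fingers. I'll descend and grip.

```bash
python3 -m creep '[{"travel":[0,0,0.6],"rot":[0,0,0]},{"travel":[0,0,0.6],"rot":[0,0,0]},{"travel":[0,0,0.6],"rot":[0,0,0]},{"travel":[0,0,0.5],"rot":[0,0,0]},{"travel":[0,0,0.4],"rot":[0,0,0]},{"travel":[0,0,0.25],"rot":[0,0,0]},{"travel":[0,0,0.13],"rot":[0,0,0]},{"travel":[0,0,0],"rot":[0,0,0]},{"travel":[0,0,0],"rot":[0,0,0]}]' 1 50
python3 -m creep '[{"travel":[0,0,0],"rot":[0,0,0]},{"travel":[0,0,0],"rot":[0,0,0]},{"travel":[0,0,0],"rot":[0,0,0]},{"travel":[0,0,0],"rot":[0,0,0]},{"travel":[0,0,0],"rot":[0,0,0]},{"travel":[0,0,0],"rot":[0,0,0]},{"travel":[0,0,0],"rot":[0,0,0]},{"travel":[0,0,0],"rot":[0,0,0]}]' 0 50
```

```text
time_s: 6.78
tcp_pos: [0.5872, 0.2245, 0.0553]
eef_rot: [0.112, 3.138, 0.0]
contact_force: [0.3, -0.1, -0.3]
finger_gap: 0.0855
grip_force: 0.0
time_s: 7.78
tcp_pos: [0.5869, 0.2244, 0.0547]
eef_rot: [0.111, 3.139, 0.0]
contact_force: [-0.3, -1.6, 4.9]
finger_gap: 0.0255
grip_force: 49.7
```

```bash
python3 -m creep '[{"travel":[0,0,-0.15],"rot":[0,0,0]},{"travel":[0,0,-0.35],"rot":[0,0,0]},{"travel":[0,0,-0.6],"rot":[0,0,0]},{"travel":[0,0,-0.7],"rot":[0,0,0]},{"travel":[0,0,-0.6],"rot":[0,0,0]},{"travel":[0,0,-0.6],"rot":[0,0,0]},{"travel":[0,0,-0.3],"rot":[0,0,0]},{"travel":[0,0,0],"rot":[0,0,0]},{"travel":[0,0,0],"rot":[0,0,0]}]'
cat > t.py <<'E'
from h import *
n0=np.array([0.8559,-0.15355,0.4938]); c0=np.array([0.50411,-0.18031,0.1125])
yaw=np.radians(-10.2); n=np.array([np.cos(yaw)*.866,np.sin(yaw)*.866,.5])
c=camera_params("scene"); R=np.array(c['R']); o=-R.T@np.array(c['t'])
ray=R.T@np.array([(175.1-c['cx'])/c['fx'],(268.6-c['cy'])/c['fy'],1])
C=o+ray*(((c0-o)@n0)/(ray@n0))
Rt=Rxz(-n,[np.cos(yaw)*.5,np.sin(yaw)*.5,-.866])
if __name__=="__main__":
    s=state();I,D=grab_frame("wrist");cv2.imwrite("pics/w2.png",I[:,:,::-1])
    print("C",C,"t",s['time_s'],s['tcp_pos'])
    R0=Ro.from_rotvec(s['eef_rot']).inv()
    for q in ["wand","nose_tip"]:
        for r in place_of(q,"wrist")[:2]:
            d=med(D,r['xy']);print(q,np.round(r['xy']),round(r['score'],2),R0.apply(deproj("wrist",r['xy'],d,s)-s['tcp_pos']).round(4) if d else None)
    tip=np.array([.110,0,-.0113])
    go(C+n*.05-Rt.apply(tip),Rt,1)
    print("pre TCP",C+n*.05-Rt.apply(tip))
E
python3 t.py
```

```text
time_s: 8.9
tcp_pos: [0.5864, 0.2243, 0.2515]
eef_rot: [-0.111, -3.138, 0.001]
contact_force: [-0.3, -0.1, -1.7]
finger_gap: 0.0258
grip_force: 49.3
C [ 0.50588906 -0.17979199  0.10957744] t 8.9 [0.58640755 0.22432923 0.25150179]
wand [319. 342.] 0.74 [ 0.0086 -0.001  -0.0246]
travel [-1.531 -7.07   1.196] rot [ 0.157 -3.006  0.6  ] rows 1 max 7.07 3.01
pre TCP [ 0.6478221  -0.20532977  0.17979263]
```

View pics/w2.png

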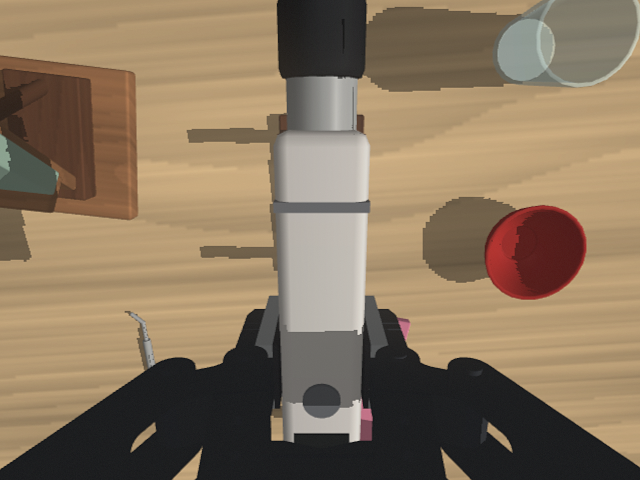

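The wand is held straight in the jaws, with its front end at about (320,135). I'll carry it across at height, then tilt it.

```bash
python3 -m creep '[{"travel":[-0.1,-0.45,0],"rot":[0,0,0]},{"travel":[-0.2,-0.9,0],"rot":[0,0,0]},{"travel":[-0.2,-0.95,0],"rot":[0,0,0]},{"travel":[-0.2,-0.95,0],"rot":[0,0,0]},{"travel":[-0.2,-0.95,0],"rot":[0,0,0]},{"travel":[-0.2,-0.95,0],"rot":[0,0,0]},{"travel":[-0.2,-0.9,0],"rot":[0,0,0]},{"travel":[-0.13,-0.65,0],"rot":[0,0,0]},{"travel":[-0.1,-0.37,0],"rot":[0,0,0]},{"travel":[0,0,0],"rot":[0.04,-0.75,0.15]},{"travel":[0,0,0],"rot":[0.04,-0.75,0.15]},{"travel":[0,0,0],"rot":[0.04,-0.75,0.15]}]'
python3 -m creep '[{"travel":[0,0,0],"rot":[0.04,-0.75,0.15]},{"travel":[0,0,0],"rot":[0,0,0]},{"travel":[0,0,0],"rot":[0,0,0]},{"travel":[0,0,0],"rot":[0,0,0]}]'
cat > t2.py <<'E'
from t import *
import sys
def look(name,h):
    s=state();I,D=grab_frame("wrist");cv2.imwrite(f"pics/{name}.png",I[:,:,::-1]);np.save(f"{name}.npy",D)
    c=camera_params("wrist");v,u=np.mgrid[:480,:640];T=np.array(c['T_tool_cam'])
    L=np.stack([(u-c['cx'])/c['fx']*D,(v-c['cy'])/c['fy']*D,D],-1)@T[:3,:3].T+T[:3,3]
    k=(D>0)&(I.min(-1)>110)&(abs(L[...,1])<.02)&(L[...,0]>.015)&(L[...,0]<.12)&(abs(L[...,2]+.025)<.012)
    p=L[k]; print("handle top",len(p),p.min(0).round(4),p.max(0).round(4),"ymid",np.median(p[:,1]).round(4),
      "slope z,y /x deg",np.degrees(np.polyfit(p[:,0],p[:,2],1)[0]).round(2)*1,np.degrees(np.polyfit(p[:,0],p[:,1],1)[0]).round(2),"z",np.median(p[:,2]).round(4))
    W=Ro.from_rotvec(s['eef_rot']).apply(L.reshape(-1,3)).reshape(L.shape)+s['tcp_pos']
    a=(W-C)@n; m=(D>0)&(abs(a)<.012)&(np.linalg.norm(W-C,axis=-1)<.05)
    if m.sum()>50:
        q=W[m]; print("tile pts",len(q),"above plane med",np.median(a[m]).round(4))
    print(s['time_s'],s['tcp_pos'],s['contact_force'])
    go(C+n*h-Rt.apply([.110,0,-.0113]),Rt,1)
if __name__=="__main__": look(sys.argv[1],float(sys.argv[2]))
E
python3 t2.py w3 0.03
```

```text
time_s: 10.55
tcp_pos: [0.6479, -0.2053, 0.2522]
eef_rot: [0.208, 2.738, -0.049]
contact_force: [1.2, -0.2, -2.1]
finger_gap: 0.0252
grip_force: 49.5
time_s: 11.05
tcp_pos: [0.6497, -0.2058, 0.2532]
eef_rot: [0.232, 2.609, -0.063]
contact_force: [1.2, 0.2, -3.1]
finger_gap: 0.0253
grip_force: 49.6
handle top 14122 [ 0.024  -0.012  -0.0266] [ 0.0841  0.0128 -0.013 ] ymid 0.0015 slope z,y /x deg 5.27 -0.91 z -0.024
11.05 [ 0.64965917 -0.20584617  0.25322965] [ 1.24487222  0.19022302 -3.06764047]
travel [0.969 0.003 1.042] rot [-0.     0.001  0.002] rows 1 max 1.04 0.0
```

```bash
python3 -m creep '[{"travel":[0,0,0.2],"rot":[0,0,0]},{"travel":[0,0,0.4],"rot":[0,0,0]},{"travel":[0.2,0,0.3],"rot":[0,0,0]},{"travel":[0.3,0,0.14],"rot":[0,0,0]},{"travel":[0.3,0,0],"rot":[0,0,0]},{"travel":[0.17,0,0],"rot":[0,0,0]},{"travel":[0,0,0],"rot":[0,0,0]},{"travel":[0,0,0],"rot":[0,0,0]}]'
python3 - <<'E'
from t2 import *
look("w4",0.0)
D=np.load("w4.npy");I=cv2.imread("pics/w4.png");c=camera_params("wrist");v,u=np.mgrid[:480,:640];T=np.array(c['T_tool_cam'])
L=np.stack([(u-c['cx'])/c['fx']*D,(v-c['cy'])/c['fy']*D,D],-1)@T[:3,:3].T+T[:3,3]
k=(D>0)&(I.min(-1)>110)&(abs(L[...,1])<.009)&(L[...,0]>.025)&(L[...,0]<.064)&(L[...,2]<-.02);p=L[k]
print("slope deg",np.degrees(np.polyfit(p[:,0],p[:,2],1)),p[:,2].mean())
I,D=grab_frame("scene"); np.save("s5.npy",D)
for r in place_of("nose_tip","scene")[:3]:
    d=med(D,r['xy'],1); P=deproj("scene",r['xy'],d); print(r,P, "along n",(P-C)@n)
cv2.imwrite("pics/s5.png",cv2.resize(I[200:340,100:280,::-1],None,fx=4,fy=4))
E
```

```text
time_s: 12.1
tcp_pos: [0.6302, -0.2021, 0.1699]
eef_rot: [0.233, 2.608, -0.063]
contact_force: [-0.6, -0.1, -1.9]
finger_gap: 0.0255
grip_force: 49.6
handle top 13954 [ 0.0235 -0.0119 -0.0268] [ 0.0841  0.013  -0.013 ] ymid 0.0017 slope z,y /x deg 5.24 -1.1 z -0.024
12.1 [ 0.63017271 -0.20211625  0.16990763] [-0.59468773 -0.1480315  -1.87244402]
travel [ 0.491 -0.001  0.006] rot [-0.001  0.008  0.   ] rows 1 max 0.49 0.01
slope deg [ 0.02436933 -1.40157481] -0.02444163453535152
{'xy': [378.0, 146.0], 'score': 0.45} [0.36417337 0.29960789 0.02093525] along n -0.23862583514639082
```

View pics/s5.png

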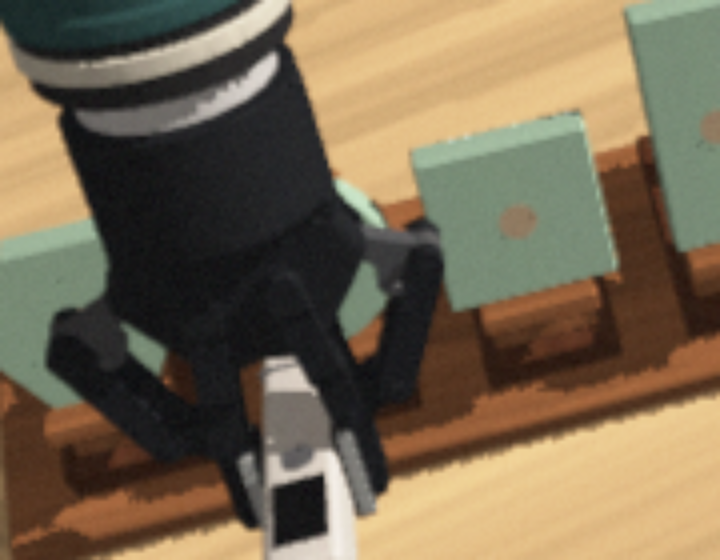

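View pics/w4.png

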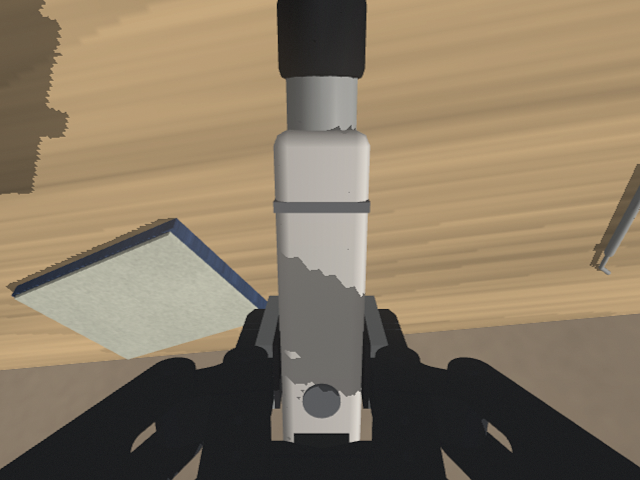

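Scene view: the wand is in line with the round tile and clear of the square and hex tiles. Wrist view: the wand is still straight in the jaws. I'll approach slowly, watching the force.

```bash
cat > f.py <<'E'
from t import *
s=state(); print("Fn",round(float(np.array(s['contact_force'])@n)+1.42,2),"t",s['time_s']); go(C-Rt.apply([.110,0,-.0113]),Rt)
E
python3 -m creep '[{"travel":[0.12,0,0],"rot":[0,0,0]},{"travel":[0.12,0,0],"rot":[0,0,0]},{"travel":[0.07,0,0],"rot":[0,0,0]},{"travel":[0.04,0,0],"rot":[0,0,0]},{"travel":[0,0,0],"rot":[0,0,0]},{"travel":[0,0,0],"rot":[0,0,0]}]'; python3 f.py
python3 -m creep '[{"travel":[0.03,0,0],"rot":[0,0,0]},{"travel":[0.03,0,0],"rot":[0,0,0]},{"travel":[0,0,0],"rot":[0,0,0]},{"travel":[0,0,0],"rot":[0,0,0]}]'; python3 f.py
```

```text
time_s: 13.0
tcp_pos: [0.6117, -0.1987, 0.159]
eef_rot: [0.233, 2.608, -0.062]
contact_force: [0.7, -0.5, -1.9]
finger_gap: 0.0254
grip_force: 49.6
Fn 1.13 t 13.0
travel [ 0.129 -0.003  0.006] rot [ 0.     0.004 -0.001] rows 1 max 0.13 0.0
time_s: 13.5
tcp_pos: [0.6085, -0.1981, 0.1571]
eef_rot: [0.233, 2.608, -0.062]
contact_force: [-0.7, -0.8, -1.7]
finger_gap: 0.0254
grip_force: 49.6
Fn 0.08 t 13.5
travel [ 0.066 -0.003  0.005] rot [ 0.     0.003 -0.001] rows 1 max 0.07 0.0
```

```bash
python3 -m creep '[{"travel":[0.04,0,0],"rot":[0,0,0]},{"travel":[0.03,0,0],"rot":[0,0,0]},{"travel":[0,0,0],"rot":[0,0,0]},{"travel":[0,0,0],"rot":[0,0,0]}]'; python3 f.py
python3 -m creep '[{"travel":[0.03,0,0],"rot":[0,0,0]},{"travel":[0,0,0],"rot":[0,0,0]},{"travel":[0,0,0],"rot":[0,0,0]}]'; python3 f.py
```

```text
time_s: 14.0
tcp_pos: [0.6051, -0.1975, 0.1551]
eef_rot: [0.233, 2.608, -0.062]
contact_force: [2.1, -0.2, -1.1]
finger_gap: 0.0252
grip_force: 49.6
Fn 2.69 t 14.0
travel [ 0.001 -0.003  0.006] rot [ 0.     0.006 -0.   ] rows 1 max 0.01 0.01
time_s: 14.38
tcp_pos: [0.6035, -0.1972, 0.1542]
eef_rot: [0.233, 2.608, -0.062]
contact_force: [2.8, -0.9, 0.1]
finger_gap: 0.0253
grip_force: 49.5
Fn 3.99 t 14.375
travel [-0.031 -0.003  0.006] rot [ 0.     0.005 -0.   ] rows 1 max 0.03 0.0
```

```bash
python3 -m creep '[{"travel":[0.025,0,0],"rot":[0,0,0]},{"travel":[0,0,0],"rot":[0,0,0]},{"travel":[0,0,0],"rot":[0,0,0]}]'; python3 f.py
python3 -m creep '[{"travel":[0,0,0],"rot":[0,0,0]},{"travel":[0,0,0],"rot":[0,0,0]},{"travel":[0,0,0],"rot":[0,0,0]},{"travel":[0,0,0],"rot":[0,0,0]},{"travel":[0,0,0],"rot":[0,0,0]},{"travel":[0,0,0],"rot":[0,0,0]}]'; python3 f.py
python3 -m creep '[{"travel":[0,0,0],"rot":[0,0,0]},{"travel":[0,0,0],"rot":[0,0,0]},{"travel":[0,0,0],"rot":[0,0,0]},{"travel":[0,0,0],"rot":[0,0,0]},{"travel":[0,0,0],"rot":[0,0,0]},{"travel":[0,0,0],"rot":[0,0,0]}]'; python3 f.py
python3 - <<'E'
from t import *
I,D=grab_frame("top"); cv2.imwrite("pics/t6.png",cv2.resize(I[220:340,360:540,::-1],None,fx=4,fy=4)); np.save("t6.npy",D)
print(state()['finger_gap'])
E
```

```text
time_s: 14.75
tcp_pos: [0.6022, -0.1969, 0.1534]
eef_rot: [0.233, 2.608, -0.062]
contact_force: [4.2, -0.3, 0.3]
finger_gap: 0.0255
grip_force: 49.5
Fn 5.22 t 14.75
travel [-0.057 -0.003  0.006] rot [ 0.     0.004 -0.   ] rows 1 max 0.06 0.0
time_s: 15.5
tcp_pos: [0.6021, -0.1969, 0.1533]
eef_rot: [0.233, 2.608, -0.062]
contact_force: [4.4, -0.3, -0.0]
finger_gap: 0.0253
grip_force: 49.5
Fn 5.2 t 15.5
travel [-0.059 -0.003  0.005] rot [ 0.     0.003 -0.001] rows 1 max 0.06 0.0
time_s: 16.25
tcp_pos: [0.602, -0.1969, 0.1533]
eef_rot: [0.233, 2.608, -0.062]
contact_force: [3.7, -0.3, 0.1]
finger_gap: 0.0256
grip_force: 49.5
Fn 4.66 t 16.25
travel [-0.059 -0.003  0.005] rot [ 0.001  0.003 -0.001] rows 1 max 0.06 0.0
0.025354117193123762
```

View pics/t6.png

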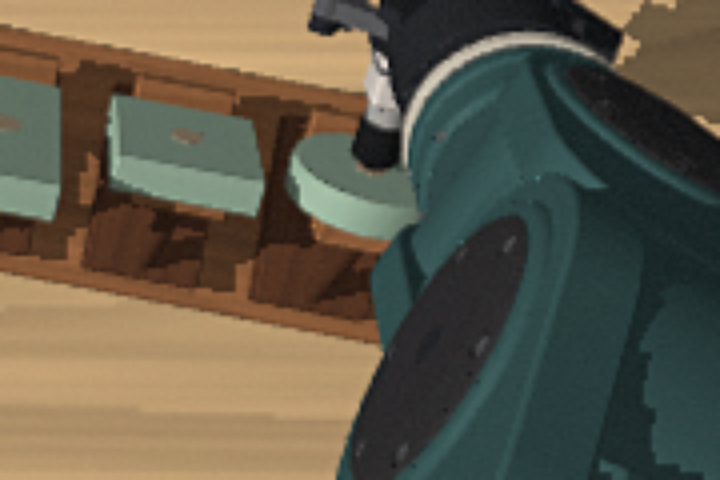

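The top view shows the black nose on the round tile, its tip at crop (374,168) with the clay dot peeking out just behind it at (368,170). I'll check numerically where the dot sits against my C.

Run:
```python
from t import *
c=camera_params("top");R=np.array(c['R']);t=np.array(c['t'])
pr=lambda X:(lambda q:np.array([q[0]/q[2]*c['fx']+c['cx'],q[1]/q[2]*c['fy']+c['cy']]))(R@X+t)
s=state();tip=Ro.from_rotvec(s['eef_rot']).apply([.105,0,-.0113])+s['tcp_pos']
print("C",pr(C),"tip",pr(tip),"tip offset",(tip-C)@n)
I=cv2.imread("pics/top0.png").astype(int); o=-R.T@t
m=(I[...,2]>I[...,1]+3); m[:250]=0;m[290:]=0;m[:,:435]=0;m[:,472:]=0
_,lab,st,ce=cv2.connectedComponentsWithStats(m.astype(np.uint8))
for a,b in zip(st[1:],ce[1:]):
    if 15<a[4]<150:
        ray=R.T@np.array([(b[0]-c['cx'])/c['fx'],(b[1]-c['cy'])/c['fy'],1]);P=o+ray*(((C-o)@n)/(ray@n)); print(a,b,P,P-C)
```

```text
C [452.06152034 261.43032878] tip [452.1755748  260.84136361] tip offset 0.0013935040113471713
[449 260   8   4  22] [452.31818182 261.5       ] [ 0.50575204 -0.18026684  0.10966538] [-1.37025385e-04 -4.74847259e-04  8.79363740e-05]
```

The dot, as seen independently in the top view, agrees with C to within 0.6 mm, and the force is about 5 N, so the press is good. I'll hold a little longer and then retreat.

```bash
python3 -m creep '[{"travel":[0,0,0],"rot":[0,0,0]},{"travel":[0,0,0],"rot":[0,0,0]},{"travel":[0,0,0],"rot":[0,0,0]},{"travel":[0,0,0],"rot":[0,0,0]},{"travel":[-0.1,0,0],"rot":[0,0,0]},{"travel":[-0.3,0,0],"rot":[0,0,0]},{"travel":[-0.4,0,0],"rot":[0,0,0]},{"travel":[-0.3,0,-0.3],"rot":[0,0,0]},{"travel":[-0.2,0,-0.5],"rot":[0,0,0]},{"travel":[0,0,-0.4],"rot":[0,0,0]},{"travel":[0,0,-0.15],"rot":[0,0,0]},{"travel":[0,0,0],"rot":[0,0,0]}]'
cat > b.py <<'E'
from h import *
import sys
Rh=Rxz([-.9972,.0745,0],[0,0,-1]); Rh=Ro.from_rotvec([0.111,3.139,0.0])
go([.5869,.2244,float(sys.argv[1])],Rh); print(state()['time_s'])
E
python3 b.py 0.25
```

```text
time_s: 17.8
tcp_pos: [0.6284, -0.2017, 0.2621]
eef_rot: [0.233, 2.609, -0.062]
contact_force: [-0.3, 0.7, -2.7]
finger_gap: 0.0255
grip_force: 49.5
travel [ 1.782  6.866 -0.794] rot [-0.161  2.994 -0.603] rows 1 max 6.87 2.99
17.8
```

```bash
python3 -m creep '[{"travel":[0,0,0],"rot":[-0.04,0.75,-0.15]},{"travel":[0,0,0],"rot":[-0.04,0.75,-0.15]},{"travel":[0,0,0],"rot":[-0.04,0.75,-0.15]},{"travel":[0,0,0],"rot":[-0.04,0.75,-0.15]},{"travel":[0,0,0],"rot":[0,0,0]}]'; python3 b.py 0.25
```

```text
time_s: 18.42
tcp_pos: [0.6302, -0.202, 0.259]
eef_rot: [-0.111, -3.136, -0.002]
contact_force: [0.1, 0.7, -2.9]
finger_gap: 0.0251
grip_force: 49.5
travel [1.221 7.038 0.165] rot [ 0.008 -0.024  0.001] rows 1 max 7.04 0.02
18.425
```

```bash
python3 -m creep '[{"travel":[0.08,0.45,0],"rot":[0,0,0]},{"travel":[0.15,0.88,0],"rot":[0,0,0]},{"travel":[0.16,0.93,0],"rot":[0,0,0]},{"travel":[0.16,0.93,0],"rot":[0,0,0]},{"travel":[0.16,0.93,0],"rot":[0,0,0]},{"travel":[0.16,0.93,0],"rot":[0,0,0]},{"travel":[0.15,0.88,0],"rot":[0,0,0]},{"travel":[0.12,0.7,0],"rot":[0,0,0]},{"travel":[0.07,0.41,0],"rot":[0,0,0]},{"travel":[0,0,0],"rot":[0,0,0]},{"travel":[0,0,0],"rot":[0,0,0]}]'; python3 b.py 0.10
```

```text
time_s: 19.8
tcp_pos: [0.5854, 0.2246, 0.2628]
eef_rot: [0.112, 3.138, 0.001]
contact_force: [-0.2, -0.3, -2.2]
finger_gap: 0.0255
grip_force: 49.7
travel [-0.022 -0.003  2.714] rot [ 0.004  0.005 -0.002] rows 1 max 2.71 0.0
19.8
```

```bash
python3 -m creep '[{"travel":[-0.02,0,0.3],"rot":[0,0,0]},{"travel":[0,0,0.5],"rot":[0,0,0]},{"travel":[0,0,0.6],"rot":[0,0,0]},{"travel":[0,0,0.6],"rot":[0,0,0]},{"travel":[0,0,0.4],"rot":[0,0,0]},{"travel":[0,0,0.25],"rot":[0,0,0]},{"travel":[0,0,0.06],"rot":[0,0,0]},{"travel":[0,0,0],"rot":[0,0,0]},{"travel":[0,0,0],"rot":[0,0,0]}]'; python3 b.py 0.0565
python3 - <<'E'
from t2 import *
look("w7",0)
A=cv2.imread("pics/w2.png",0);B=cv2.imread("pics/w7.png",0)
t=A[60:230,270:380]; r=cv2.matchTemplate(B[30:260,240:410],t,cv2.TM_CCOEFF_NORMED); print("shift px",np.array(cv2.minMaxLoc(r)[3])-[30,30],r.max())
E
```

```text
time_s: 20.92
tcp_pos: [0.5878, 0.2248, 0.1007]
eef_rot: [0.112, 3.138, 0.001]
contact_force: [-0.0, -0.5, -2.1]
finger_gap: 0.0256
grip_force: 49.7
travel [ 0.016 -0.008  0.737] rot [ 0.002  0.004 -0.002] rows 1 max 0.74 0.0
20.925
handle top 18717 [ 0.015  -0.0123 -0.0269] [ 0.0838  0.0128 -0.013 ] ymid 0.0006 slope z,y /x deg 3.63 1.34 z -0.0242
20.925 [0.5878074  0.22477581 0.10074422] [-0.02892247 -0.48891012 -2.06775542]
travel [-0.79  -7.003 -0.905] rot [ 0.163 -2.99   0.599] rows 1 max 7.0 2.99
shift px [-1  0] 0.83758885
```

No slip in the jaws. I'll lower it slowly onto the forks.

```bash
python3 -m creep '[{"travel":[0.016,-0.008,0.15],"rot":[0,0,0]},{"travel":[0,0,0.2],"rot":[0,0,0]},{"travel":[0,0,0.15],"rot":[0,0,0]},{"travel":[0,0,0.1],"rot":[0,0,0]},{"travel":[0,0,0.05],"rot":[0,0,0]},{"travel":[0,0,0.05],"rot":[0,0,0]},{"travel":[0,0,0],"rot":[0,0,0]},{"travel":[0,0,0],"rot":[0,0,0]}]'; python3 b.py 0.0547
python3 -m creep '[{"travel":[0,0,0.02],"rot":[0,0,0]},{"travel":[0,0,0],"rot":[0,0,0]},{"travel":[0,0,0],"rot":[0,0,0]}]'; python3 b.py 0.0547
```

```text
time_s: 21.98
tcp_pos: [0.5865, 0.2243, 0.058]
eef_rot: [0.111, 3.139, 0.0]
contact_force: [0.8, 0.5, -1.5]
finger_gap: 0.0253
grip_force: 49.7
travel [-0.007  0.002  0.056] rot [ 0.    -0.002 -0.001] rows 1 max 0.06 0.0
21.975
time_s: 22.35
tcp_pos: [0.5863, 0.2243, 0.0567]
eef_rot: [0.111, 3.14, -0.0]
contact_force: [0.2, -0.6, -2.2]
finger_gap: 0.0251
grip_force: 49.7
travel [-0.009  0.003  0.033] rot [-0.    -0.003 -0.002] rows 1 max 0.03 0.0
22.35
```

```bash
python3 -m creep '[{"travel":[-0.008,0,0.017],"rot":[0,0,0]},{"travel":[0,0,0],"rot":[0,0,0]},{"travel":[0,0,0],"rot":[0,0,0]}]'
python3 -m creep '[{"travel":[0,0,0.015],"rot":[0,0,0]},{"travel":[0,0,0],"rot":[0,0,0]},{"travel":[0,0,0],"rot":[0,0,0]}]'; python3 b.py 0.0547
```

```text
time_s: 22.72
tcp_pos: [0.5868, 0.2243, 0.0556]
eef_rot: [-0.111, -3.14, 0.0]
contact_force: [-0.8, -0.1, -1.9]
finger_gap: 0.0254
grip_force: 49.7
time_s: 23.1
tcp_pos: [0.5869, 0.2243, 0.0547]
eef_rot: [0.111, 3.14, 0.0]
contact_force: [-0.3, 0.1, -1.0]
finger_gap: 0.0254
grip_force: 50.0
travel [-0.001  0.002  0.001] rot [ 0.    -0.003 -0.002] rows 1 max 0.0 0.0
23.1
```

```bash
python3 -m creep '[{"travel":[0,0,0.012],"rot":[0,0,0]},{"travel":[0,0,0],"rot":[0,0,0]},{"travel":[0,0,0],"rot":[0,0,0]}]' - 20
python3 -m creep '[{"travel":[0,0,0],"rot":[0,0,0]},{"travel":[0,0,0],"rot":[0,0,0]},{"travel":[0,0,0],"rot":[0,0,0]},{"travel":[0,0,0],"rot":[0,0,0]},{"travel":[0,0,0],"rot":[0,0,0]},{"travel":[0,0,0],"rot":[0,0,0]}]' 1
python3 -m creep '[{"travel":[0,0,-0.15],"rot":[0,0,0]},{"travel":[0,0,-0.4],"rot":[0,0,0]},{"travel":[0,0,-0.6],"rot":[0,0,0]},{"travel":[0,0,-0.7],"rot":[0,0,0]},{"travel":[0,0,-0.6],"rot":[0,0,0]},{"travel":[0,0,-0.5],"rot":[0,0,0]},{"travel":[0,0,-0.1],"rot":[0,0,0]},{"travel":[0,0,0],"rot":[0,0,0]},{"travel":[0,0,0],"rot":[0,0,0]}]'
python3 - <<'E'
from t2 import *
s=state();I,D=grab_frame("wrist");cv2.imwrite("pics/w8.png",I[:,:,::-1])
c=camera_params("wrist");v,u=np.mgrid[:480,:640];T=np.array(c['T_tool_cam'])
W=Ro.from_rotvec(s['eef_rot']).apply((np.stack([(u-c['cx'])/c['fx']*D,(v-c['cy'])/c['fy']*D,D],-1)@T[:3,:3].T+T[:3,3]).reshape(-1,3)).reshape(480,640,3)+s['tcp_pos']
k=(D>0)&(W[...,2]>.076)&(W[...,2]<.09)&(I.min(-1)>110)&(np.linalg.norm(W[...,:2]-[.587,.2245],axis=-1)<.1)
p=W[k];print(len(p),p.min(0),p.max(0),np.median(p[:,2]),cv2.minAreaRect(p[:,:2].astype(np.float32)*1000),"pitch",np.polyfit(p[:,0],p[:,2],1)[0])
E
```

```text
time_s: 23.48
tcp_pos: [0.5868, 0.2243, 0.0547]
eef_rot: [0.111, 3.139, 0.0]
contact_force: [-4.1, -0.1, 9.2]
finger_gap: 0.0254
grip_force: 51.2
time_s: 24.22
tcp_pos: [0.5868, 0.2243, 0.054]
eef_rot: [0.111, 3.14, 0.0]
contact_force: [-0.6, 0.4, -0.2]
finger_gap: 0.0854
grip_force: 0.0
time_s: 25.35
tcp_pos: [0.5864, 0.2242, 0.2359]
eef_rot: [-0.111, -3.138, 0.001]
contact_force: [-0.1, 1.0, 0.1]
finger_gap: 0.0853
grip_force: 0.0
5022 [0.50418026 0.20734052 0.07601564] [0.65590531 0.24141698 0.08189789] 0.07914763138671498 ((579.8006591796875, 225.1107635498047), (25.189960479736328, 151.43246459960938), 85.88665008544922) pitch 0.0006716830575554346
```

View pics/w8.png

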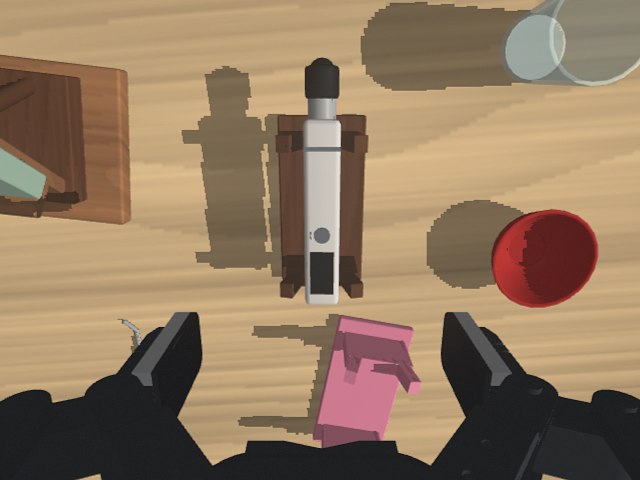

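The wand lies home on its rest at (322,212), within 0.3 mm of where it began and nose up the same way. It is released, and the gripper is clear.

```bash
python3 -c "
from rig import *
print(sign_off())"
```

```text
the job is handed in; nothing more can be done
None
```

I pressed the wand's nose on the round tile's clay dot at about 5 N (roughly half way in) and held it steady for over 1.5 s. I then laid it back on its rest within about 0.3 mm of where it began and handed the job in; `sign_off()` gave no verdict.

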